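# Refit the filter cap of a nebuliser compressor

## Task

Refit the knurled filter cap on the upright port on top of the nebuliser compressor: set it straight over the port, turn it until the hidden keyways drop over the port's pins, and push it fully home, flush on the flange, against the port's spring. Finish still holding it pushed home - the spring lifts it again if you let go - and leave the other things on the counter where they are.

Things in the scene. Friction and masses are not known exactly. Their poses are not given: they have to be found in the camera images.
- cap: Filter cap: grey plastic cylinder with black knurled ribs round its side, 52 mm diameter (53.4 over the ribs), 38 mm tall, about 70 g, standing open end down. Origin: centre of its open rim (underside), z up along its axis. Bore 33 mm wide, 34 mm deep. Grip it from above across its side, 8 to 38 mm above the rim.
- cap_top (a point): Centre of the cap's closed flat top (dark vent slots), 38 mm above the rim. Inside the bore are four identical straight keyways, 90 degrees apart, about 9 mm wide, 44 mm across, full depth. They cannot be seen and nothing outside shows where they are; their angle to the cap's axes is not told. If it binds on the way down, turn it a few degrees to free it.
- port (a point): Port axis at the top face of the round flange (68 mm diameter, 90 mm above the counter), z up. The port is in the middle of the top of the compressor, a white box fixed to the counter, 170 x 190 mm, 84 mm tall, x and y along its sides. Cap home: its rim flush on this flange (0 mm).
- spigot_top (a point): Port axis at the flat top of the metal spigot, 31 mm above port. Spigot: 30 mm diameter, its top 5 mm tapering to 23 mm. A cap that is straight over it slides down until the pins stop it.
- pin_level (a point): Port axis at the upper faces of two opposite steel pins, 14 mm above port; pins 5 mm wide, 6 mm tall, tips 40 mm across, pointing in ANY direction whatever these axes. The cap's rim stops here unless keyways and pins line up. At most a quarter turn, either way, lines them up (about 6 degrees of play each way); pushed, it then slides 14 mm down to the flange.
- plunger (a joint): How far the sprung steel plunger (12 mm diameter, on the port axis) is pushed into the spigot, m. 0: free, its top 10 mm above the spigot's top; 0.007: cap home; 0.010: its stop. Pushes back with about 3 N at first, 7 N with the cap home. The cap's inner top meets it when the rim is still 7 mm above home.
- cover: Bystander: smooth grey dome-shaped cover, 42 mm diameter, 26 mm tall, no ribs. Origin: centre of underside.
- tub: Bystander: smooth white screw-lid tub, 56 mm diameter, 62 mm tall. Origin: centre of underside.
- cup: Bystander: clear medicine cup, 48 mm diameter, 40 mm tall. Origin: centre of underside.
- carton: Bystander: paper carton 45 x 110 x 22 mm, lying flat. Origin: centre of underside.
- syringe: Bystander: syringe without needle, 16 mm barrel, about 123 mm long along its x. Origin: under its barrel's finger flange, on the counter.
- dish: Bystander: steel dish 100 x 170 mm, 30 mm tall. Origin: centre of underside.
There are look-alikes about, which are no part of the job. Leave any green or turquoise look-alike of the cap alone.

How it is judged:
By the outcome, as a careful person would: the job done as asked, in the order asked, and still so for the second after the job is handed in, while the arm keeps its last pose, push and grip.
It also fails if it takes over 45 s, if anything falls off the work surface, if the arm or the gripper's body presses on something with over 40 N, if the wrist force passes 120 N, or if a joint passes its speed limit or range.

## Robot

A 6-joint arm with a two-finger parallel gripper is mounted at the origin on the work surface. World frame = base frame: x ahead of the robot, y to its left, z up, the work surface at z = 0. Lengths are in m, angles in rad, forces in N, time in s.
With the tool pointing down it reaches from about 0.3 to 0.95 m from the base axis. Payload 3.1 kg.
Tool frame: the origin (TCP) lies between the finger pads; the fingertips stand 11 mm ahead of it and the grasp point (between the pads) lies 8 mm behind it; y points along the fingers, x is the direction in which the jaws open and shut, and the axes are right-handed (so a half turn about y gives the same grasp; the last joint's range is limited). The gripper opens to 85 mm and grips with 20 to 120 N. Pads are 22 mm wide; open, the fingers measure 114 mm over their backs; the gripper's body (76 mm by 85 mm) begins 54 mm behind the grasp point. The pads swing forward as they close: fully open they stand 13 mm farther back than shut.
Start: joints at [1.277, 0.308, 1.634, -0, 1.2, -0.07], TCP at [0.139, 0.609, 0.212] pointing down, gripper open.
Joint ranges: [-3.06, 3.06], [-0.79, 1.96], [0.05, 2.63], [-1.19, 4.34], [0.05, 2.64], [-2.94, 2.94]. Speed limits (rad/s): [2.79, 2.79, 3.14, 3.14, 3.14, 3.14].

## Interface

Orientations are given as a unit quaternion [x, y, z, w].
In Python, from rig import status, vision, job gives the robot as it stands.
- The arm moves only by the tool step_arm, never from a script. Its argument "plan" is one flat list of numbers, 7 for each row, row after row: the turn, a rotation vector about the tool's x, y, z in rad, then the shift along the tool's x, y, z in cm, then the gripper's target within -1 to 1 (fully open at 1, half-way at 0, shut at -1). A call has 1 to 8 rows; each row is the pose to reach, as a shift and turn from the pose measured when the call began, along the tool's axes at that moment; what a row does not reach only later rows make up. A row lasts 1/10 s, in which the tool goes at most 50 mm and 8.59 degrees, less where a joint would pass 70% of its speed; a pose out of reach is approached as far as the arm can. A call with a gripper value outside its range is refused whole. The fingers move at their own pace and stop on an object; "force" is the grip in N (left out, the last holds). Time passes only in rows, so rows that repeat a pose let the fingers close. It gives the time, the measured TCP pose, the force and the opening at its end, in the units of the state.
- status.read_state(): the state, without advancing time (a new reading comes with each control period).
- vision.read_camera(name): name is "side" or "top"; returns a dict with "img" (384x512x3 uint8, red, green, blue), "depth" (384x512 float32, m along the optical axis (not along the pixel's ray), 0 where there is no reading), "fx", "fy", "cx", "cy" (pixels), "k1" (the pictures are not rectified: a ray, as slopes to the right and down, at radius r is drawn at 1 + k1 r^2 times it, then the intrinsics apply), "eye" and "orientation" of the camera in the world. Camera axes: x right, y up, looking along -z (the intrinsics and any distortion apply to the point x, -y, -z); pixel columns grow to the right and rows downward; lengths in m; the calibration is good to about 2 mm. A picture is of the moment at which its call begins.
- job.close_job(): hands the job in, once; it reports no verdict.
The state is a dict: "clock": time; "qpos": joint angles; "dq": joint speeds; "tau": joint torques, N m; "tcp_pos": TCP position; "orientation": TCP orientation; "force": force on the tool from outside, world axes, zero at the start; "torque": the same for the moment, N m; "gripper_width": finger opening in m.
Only numpy, scipy, OpenCV 4.12 (cv2) and the standard library are available. Lean on these libraries where they do the work, as an engineer would, in place of code of your own. Each camera call takes 0.05 s, during which the arm holds its last target. There are 200 camera calls.

## Working session

There is one attempt and no reset: what is moved stays moved. The work goes in short steps, Python scripts to look and compute and a tool call to move; the robot and the scene stay as the last step left them, time stands still between calls to the robot, and variables do not carry over. Pictures are saved under pics/ and viewed, about 8 in all and at most 12, crops included, and the job is handed in when it is done.

Besides the shell and the picture viewer there is one more tool, called after "Emit:" by a JSON object that holds its "fn" and its "kwargs". step_arm: Moves the arm, as the interface text tells. Its arguments: {"type":"object","properties":{"plan":{"type":"array","items":{"type":"number"}},"force":{"type":"number"}},"required":["plan"]}

```bash
mkdir -p pics; ls
cat > h.py <<'E'
import numpy as np, cv2
from scipy.spatial.transform import Rotation as R
from rig import status, vision, job
def cam(n):
    c=vision.read_camera(n); np.savez('last_%s.npz'%n,**{k:np.array(v) for k,v in c.items()}); return c
def load(n): return dict(np.load('last_%s.npz'%n))
def ray(c,u,v):
    a=np.array([(u-c['cx'])/c['fx'],(v-c['cy'])/c['fy']],float); s=a.copy()
    for _ in range(20): s=a/(1+c['k1']*(s@s))
    return R.from_quat(c['orientation']).apply([s[0],-s[1],-1.])
def world(c,u,v,d=None):
    if d is None: d=c['depth'][int(round(v)),int(round(u))]
    return np.array(c['eye'])+ray(c,u,v)*d
def atz(c,u,v,z):
    r=ray(c,u,v); return np.array(c['eye'])+r*(z-c['eye'][2])/r[2]
def proj(c,p):
    q=R.from_quat(c['orientation']).inv().apply(np.array(p)-c['eye']); s=np.array([q[0],-q[1]])/-q[2]
    s=s*(1+c['k1']*(s@s)); return s*[c['fx'],c['fy']]+[c['cx'],c['cy']]
def save(n,im): cv2.imwrite('pics/'+n,im[:,:,::-1])
E
python3 - <<'E'
from h import *
for n in('top','side'):
    c=cam(n); save(n+'1.png',c['img']); print(n,c['eye'],c['orientation'],c['fx'],c['k1'])
a=cv2.hconcat([load('top')['img'],load('side')['img']])
print(status.read_state())
E
```

```text
pics
top [ 0.33087755 -0.00183017  1.49117092] [ 0.05733854 -0.05943323 -0.70083826  0.70852361] 425.64954049406276 -0.155058098169169
side [ 0.48463447 -0.75653234  0.81517777] [ 0.3906591  -0.01211399 -0.05254351  0.91895479] 390.9360584184889 -0.09483293481209373
{'clock': 0.1, 'qpos': array([ 1.27730867e+00,  3.08947096e-01,  1.63504316e+00, -4.95310151e-05,
        1.19970564e+00, -6.96903863e-02]), 'dq': array([-0.00026547, -0.00063615, -0.00403205,  0.00063492, -0.00019038,
       -0.00056515]), 'tau': array([-2.16588664e-04, -4.16408157e+01, -2.77645665e+01, -6.17024307e-05,
        3.98557400e-03,  1.77486911e-06]), 'tcp_pos': array([0.13851781, 0.60865508, 0.21075146]), 'orientation': array([ 0.55313693,  0.44044218, -0.4416479 , -0.55226566]), 'force': array([0.12330812, 0.17150601, 0.50957085]), 'torque': array([ 0.00454031,  0.02570949, -0.03211225]), 'gripper_width': 0.08534381789372154}
```

View pics/top1.png

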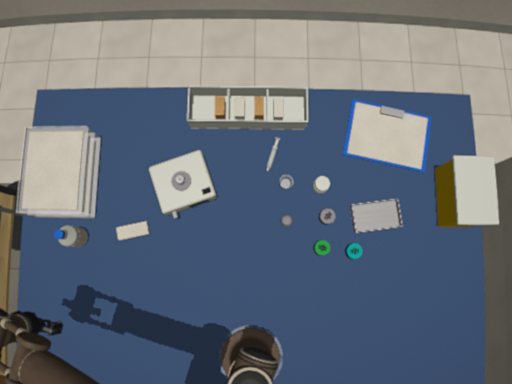

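View pics/side1.png

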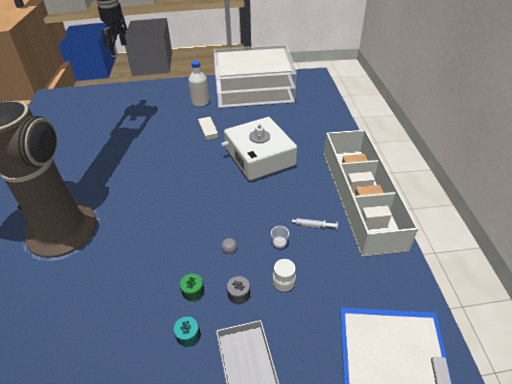

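Top view candidates: the grey ribbed cap at (328,216), the green look-alike at (322,248), the turquoise look-alike at (355,251), the smooth cover at (287,221), and the white tub at (322,184). I choose the grey one at (328,216), which is at (238,289) in the side view. Next is a close crop to check it, plus measurements.

Run:
```python
from h import *
t,s=load('top'),load('side')
def crop(c,u,v,w=32): return cv2.resize(c['img'][v-w:v+w,u-w:u+w],(400,400),interpolation=cv2.INTER_CUBIC)
save('crop.png',cv2.vconcat([cv2.hconcat([crop(t,328,216,24),crop(s,238,289,24)]),cv2.hconcat([crop(t,182,182,40),crop(s,260,145,48)])])[:, :])
im=cv2.imread('pics/crop.png'); cv2.imwrite('pics/crop.png',cv2.resize(im,(600,600)))
for n,c,u,v in(('cap t',t,328,216),('cap s',s,238,285),('port t',t,181,180),('port s',s,260,130)):
    print(n,world(c,u,v))
# point-cloud fits
def cloud(c,u,v,w):
    return np.array([world(c,i,j) for j in range(v-w,v+w) for i in range(u-w,u+w) if c['depth'][j,i]>0])
P=cloud(t,328,216,14);Q=P[P[:,2]>.030];print('cap top cloud',len(Q),Q.mean(0),Q.min(0),Q.max(0))
P=cloud(s,238,287,18);Q=P[P[:,2]>.033];print('cap side cloud',len(Q),Q.mean(0),Q.min(0),Q.max(0))
for n,c,u,v,w in(('t',t,181,180,20),('s',s,260,137,24)):
    P=cloud(c,u,v,w)
    Q=P[P[:,2]>.108];print(n,'spigot',len(Q),Q.mean(0),Q.min(0),Q.max(0))
    Q=P[(P[:,2]>.086)&(P[:,2]<.096)];print(n,'flange',len(Q),Q.mean(0),Q.min(0),Q.max(0))
```

```text
cap t [ 0.48536823 -0.26257254  0.03389766]
cap s [ 0.4865762  -0.26052095  0.03936976]
port t [0.58986999 0.23496953 0.120305  ]
port s [0.59605181 0.2287458  0.1184273 ]
cap top cloud 190 [ 0.48614276 -0.2598531   0.03790267] [ 0.4609087  -0.28652906  0.03054295] [ 0.51326312 -0.23417528  0.04584999]
cap side cloud 383 [ 0.48554362 -0.26244725  0.03825906] [ 0.45858079 -0.28933212  0.03304714] [ 0.51156856 -0.23396276  0.04178089]
t spigot 64 [0.59428927 0.23816588 0.12085218] [0.58057877 0.2250072  0.1085699 ] [0.61136674 0.25316273 0.13475493]
t flange 514 [0.59499521 0.24142771 0.0888077 ] [0.53046788 0.17445741 0.08600755] [0.66573259 0.31091013 0.0959836 ]
s spigot 72 [0.59337927 0.23330834 0.11969763] [0.58071563 0.22200361 0.10910026] [0.60743462 0.24943666 0.13319502]
s flange 324 [0.5902941  0.22500496 0.08861956] [0.52378491 0.13509898 0.08600191] [0.66470421 0.33005922 0.09569524]
```

View pics/crop.png

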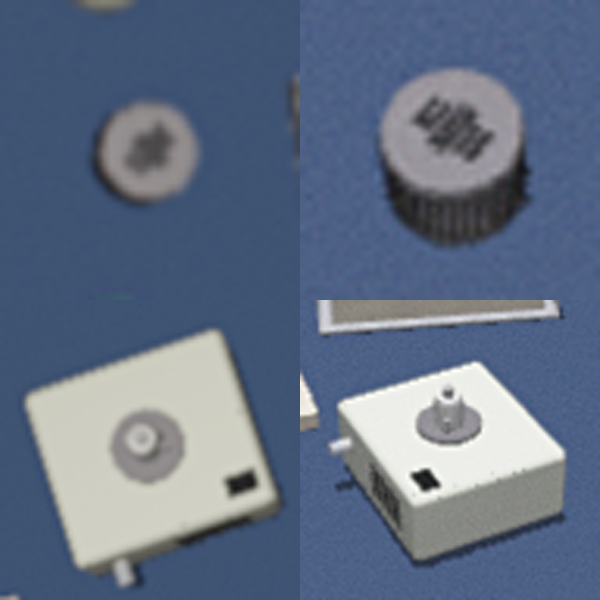

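The crop shows the grey cap with black ribs and dark slots, so the choice is confirmed. The flange centre is about (181,181) in the top view and (260,136) in the side view.

```bash
cat >> h.py <<'E'
def rel(p,yaw):
    "tool-frame turn (rad) and shift (cm) to tool-down pose p, with tool x at azimuth yaw (deg)"
    s=status.read_state(); r0=R.from_quat(s['orientation']); a=np.radians(yaw)
    x=np.array([np.cos(a),np.sin(a),0]); z=np.array([0,0,-1.]); r1=R.from_matrix(np.c_[x,np.cross(z,x),z])
    print('turn',(r0.inv()*r1).as_rotvec().round(3),'shift cm',(r0.inv().apply(np.array(p)-s['tcp_pos'])*100).round(2))
def st():
    s=status.read_state(); m=R.from_quat(s['orientation']).as_matrix()
    print('t',round(s['clock'],2),'tcp',s['tcp_pos'].round(4),'yaw',np.degrees(np.arctan2(m[1,0],m[0,0])).round(2),'z',m[:,2].round(4),'F',s['force'].round(1),'T',s['torque'].round(2),'w',round(s['gripper_width'],4),'q',s['qpos'].round(2))
E
python3 - <<'E'
from h import *
st(); t,s=load('top'),load('side')
print('flange',atz(t,181,180.7,.09),atz(s,259.5,136.2,.09)); print('spig top',atz(t,180,179.1,.121))
for n,c,z in(('t',t,.038),('s',s,.038)):
    print(n, [proj(c,[.486,-.261,z]).round(2)])
# cap top from crop: top panel 48px/300 => centre (149,151); side top-face ellipse centre (453,132)
print(atz(t,304+149*.16-.4,192+151*.16-.4,.038),atz(s,214+153*.16-.4,265+132*.16-.4,.038))
# project port model
for n,c in(('t',t),('s',s)): print(n,proj(c,[.594,.236,.09]).round(1),proj(c,[.594,.236,.131]).round(1))
rel([.486,-.262,.20],0); rel([.486,-.262,.20],90)
E
```

```text
t 0.1 tcp [0.1385 0.6087 0.2108] yaw 77.18 z [-9.751e-01  2.219e-01  1.000e-04] F [0.1 0.2 0.5] T [ 0.    0.03 -0.03] w 0.0853 q [ 1.28  0.31  1.64 -0.    1.2  -0.07]
flange [0.59320012 0.24010848 0.09      ] [0.59509482 0.2358752  0.09      ]
spig top [0.59271924 0.23828983 0.121     ]
t [array([327.75, 215.69])]
s [array([237.8 , 285.53])]
[ 0.48574977 -0.25990098  0.038     ] [ 0.48661066 -0.26159195  0.038     ]
t [182.2 180.5] [180.2 178.1]
s [259.1 136.2] [259.  125.3]
turn [-1.306  1.044  1.041] shift cm [-77.18   1.23 -53.2 ]
turn [-1.564 -0.174 -0.177] shift cm [-77.18   1.23 -53.2 ]
```

The tool's y is the approach axis here, as the text says ("y points along the fingers"), so I'm fixing the helper.

```bash
python3 - <<'E'
s=open('h.py').read()
s=s.replace("z=np.array([0,0,-1.]); r1=R.from_matrix(np.c_[x,np.cross(z,x),z])","y=np.array([0,0,-1.]); r1=R.from_matrix(np.c_[x,y,np.cross(x,y)])").replace("'z',m[:,2]","'y',m[:,1]")
open('h.py','w').write(s)
E
python3 - <<'E'
from h import *
st(); rel([.486,-.261,.20],77.2-101); rel([.139,.609,.21],77.2-30)
E
```

```text
t 0.1 tcp [0.1385 0.6087 0.2108] yaw 77.18 y [-6.e-04 -2.e-03 -1.e+00] F [0.1 0.2 0.5] T [ 0.    0.03 -0.03] w 0.0853 q [ 1.28  0.31  1.64 -0.    1.2  -0.07]
turn [ 0.002  1.762 -0.002] shift cm [-77.08   1.23 -53.18]
turn [ 0.     0.523 -0.002] shift cm [ 0.04  0.08 -0.04]
```

Emit:
{"fn": "step_arm", "kwargs": {"plan": [0, 1.76, 0, -77, 1, -53, 1, 0, 1.76, 0, -77, 1, -53, 1, 0, 1.76, 0, -77, 1, -53, 1, 0, 1.76, 0, -77, 1, -53, 1, 0, 1.76, 0, -77, 1, -53, 1, 0, 1.76, 0, -77, 1, -53, 1, 0, 1.76, 0, -77, 1, -53, 1, 0, 1.76, 0, -77, 1, -53, 1], "force": 60}}

```text
clock: 0.9
tcp_pos: [0.2865, 0.2358, 0.2075]
orientation: [0.706, 0.05, -0.05, -0.705]
force: [1.3, -0.3, 1.2]
gripper_width: 0.0855
```

Run:
```python
from h import *
st(); rel([.486,-.261,.20],-23.8); rel([.486,-.261,.10],-23.8)
```

```text
t 0.9 tcp [0.2865 0.2358 0.2075] yaw 8.13 y [ 3.0e-04 -1.7e-03 -1.0e+00] F [ 1.3 -0.3  1.2] T [-0.01 -0.04 -0.01] w 0.0855 q [ 0.57 -0.21  2.19 -0.    1.17  0.43]
turn [0.002 0.557 0.   ] shift cm [ 12.72   0.84 -52.  ]
turn [0.002 0.557 0.   ] shift cm [ 12.72  10.84 -51.99]
```

Emit:
{"fn": "step_arm", "kwargs": {"plan": [0, 0.557, 0, 12.7, 2, -52, 1, 0, 0.557, 0, 12.7, 2, -52, 1, 0, 0.557, 0, 12.7, 2, -52, 1, 0, 0.557, 0, 12.7, 2, -52, 1, 0, 0.557, 0, 12.7, 2, -52, 1, 0, 0.557, 0, 12.7, 2, -52, 1, 0, 0.557, 0, 12.7, 2, -52, 1, 0, 0.557, 0, 12.7, 2, -52, 1]}}

```text
clock: 1.7
tcp_pos: [0.4348, -0.1356, 0.193]
orientation: [0.692, -0.146, 0.146, -0.691]
force: [0.2, 0.7, -0.0]
gripper_width: 0.0857
```

Run:
```python
from h import *
st(); rel([.486,-.261,.12],-23.8); rel([.486,-.261,.08],-23.8)
```

```text
t 1.7 tcp [ 0.4348 -0.1356  0.193 ] yaw -23.84 y [ 2.0e-04 -1.3e-03 -1.0e+00] F [ 0.2  0.7 -0. ] T [ 0.08 -0.06 -0.03] w 0.0857 q [-0.4  -0.    2.04 -0.    1.11  0.02]
turn [ 0.001 -0.001  0.001] shift cm [ 9.75  7.32 -9.4 ]
turn [ 0.001 -0.001  0.001] shift cm [ 9.74 11.32 -9.39]
```

Emit:
{"fn": "step_arm", "kwargs": {"plan": [0, 0, 0, 9.74, 8, -9.4, 1, 0, 0, 0, 9.74, 11.3, -9.4, 1, 0, 0, 0, 9.74, 11.3, -9.4, 1, 0, 0, 0, 9.74, 11.3, -9.4, 1, 0, 0, 0, 9.74, 11.3, -9.4, 1, 0, 0, 0, 9.74, 11.3, -9.4, 1]}}

```text
clock: 2.3
tcp_pos: [0.485, -0.2605, 0.0793]
orientation: [-0.692, 0.147, -0.146, 0.692]
force: [0.2, 1.4, 1.6]
gripper_width: 0.0855
```

Run:
```python
from h import *
st(); rel([.486,-.261,.018],-23.8)
c=cam('side'); save('s2.png',cv2.resize(c['img'][180:340,150:350],(800,640))[:600])
```

```text
t 2.3 tcp [ 0.485  -0.2605  0.0793] yaw -23.89 y [-2.1e-03  6.0e-04 -1.0e+00] F [0.2 1.4 1.6] T [ 0.03 -0.03 -0.03] w 0.0855 q [-0.57  0.33  1.9  -0.    0.91 -0.15]
turn [ 0.    -0.002 -0.002] shift cm [ 0.13  6.13 -0.  ]
```

View pics/s2.png

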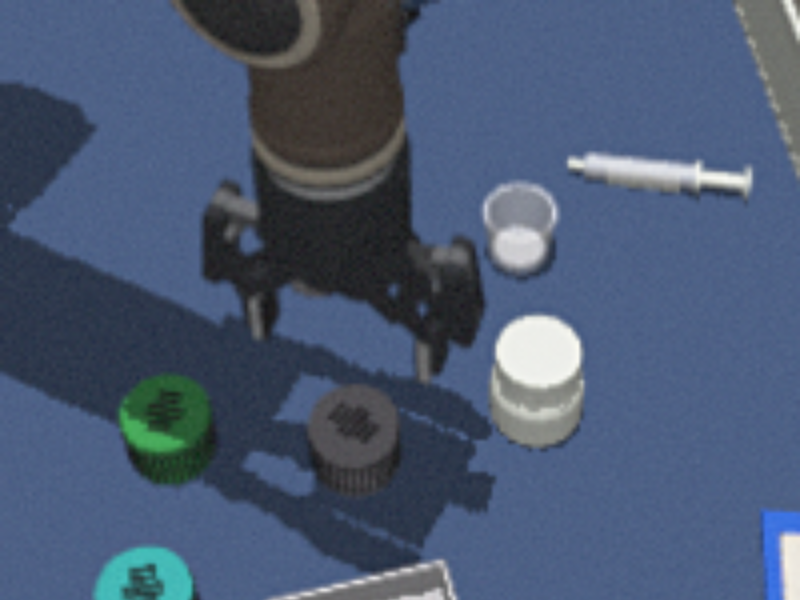

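The view shows the jaws straddling the grey cap at crop (353,430). The tub at (540,380) and the green cap at (165,430) are clear. I'll descend and grip, then re-grip 90° round so the cap is centred in both directions.

Emit:
{"fn": "step_arm", "kwargs": {"plan": [0, 0, 0, 0.1, 3, 0, 1, 0, 0, 0, 0.1, 6.1, 0, 1, 0, 0, 0, 0.1, 6.1, 0, 1, 0, 0, 0, 0.1, 6.1, 0, -0.4, 0, 0, 0, 0.1, 6.1, 0, -0.4, 0, 0, 0, 0.1, 6.1, 0, -0.4, 0, 0, 0, 0.1, 6.1, 0, -0.4, 0, 0, 0, 0.1, 6.1, 0, -0.4], "force": 25}}

```text
clock: 3.15
tcp_pos: [0.4871, -0.2612, 0.0203]
orientation: [0.692, -0.146, 0.147, -0.691]
force: [-0.7, 0.6, 0.7]
gripper_width: 0.0256
```

Run:
```python
from h import *
st(); rel([.486,-.261,.018],-23.8)
```

```text
t 3.15 tcp [ 0.4871 -0.2612  0.0203] yaw -23.85 y [ 0.0011 -0.0014 -1.    ] F [-0.7  0.6  0.7] T [ 0.01  0.01 -0.03] w 0.0256 q [-0.57  0.43  1.92 -0.    0.79 -0.15]
turn [ 0.001 -0.001  0.002] shift cm [-0.11  0.23 -0.03]
```

The gripper closed to 25.6 mm, which doesn't fit a 53 mm cap, so I'm looking before going on.

Run:
```python
from h import *
c=cam('side');t=cam('top'); a=cv2.resize(c['img'][225:325,185:305],(480,400),interpolation=cv2.INTER_CUBIC); b=cv2.resize(t['img'][176:256,290:354],(320,400),interpolation=cv2.INTER_CUBIC)
save('s3.png',cv2.hconcat([a,b])); st()
```

```text
t 3.25 tcp [ 0.4867 -0.261   0.0198] yaw -23.85 y [ 2.e-04 -8.e-04 -1.e+00] F [ 0.2  0.7 -0.1] T [-0.07  0.03  0.05] w 0.0256 q [-0.57  0.43  1.92 -0.    0.79 -0.15]
```

View pics/s3.png

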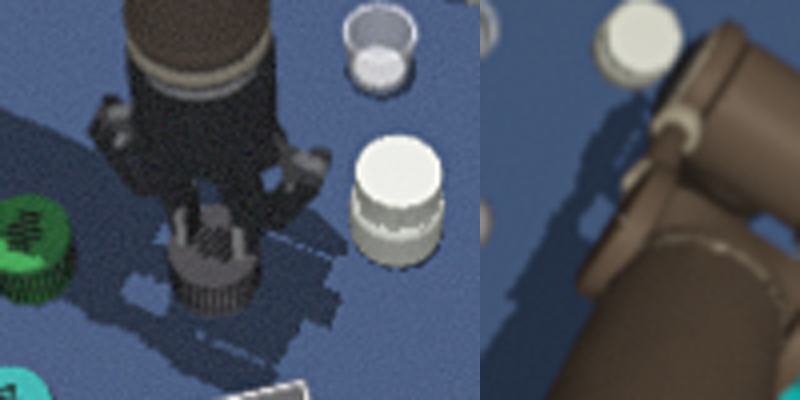

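Run:
```python
from h import *
c=load('side'); s=status.read_state()
print('tcp px',(proj(c,s['tcp_pos'])-[185,225])*4)
for u,v in((213,255),(213,275),(213,290),(182,220),(182,235),(182,250),(240,235),(240,250),(240,262),(213,235),(213,215),(213,300)):
    print((u,v),world(c,185+u/4,225+v/4).round(4))
save('s4.png',cv2.resize(c['img'][265:308,215:258],(600,600),interpolation=cv2.INTER_CUBIC))
```

```text
tcp px [213.92152265 258.96248662]
(213, 255) [ 0.4864 -0.2708  0.0398]
(213, 275) [ 0.4853 -0.2837  0.0396]
(213, 290) [ 0.4846 -0.285   0.0257]
(182, 220) [ 0.4708 -0.2648  0.0693]
(182, 235) [ 0.4699 -0.2628  0.0512]
(182, 250) [ 0.469  -0.2669  0.0421]
(240, 235) [ 0.5023 -0.2763  0.0662]
(240, 250) [ 0.5017 -0.2758  0.0502]
(240, 262) [ 0.5012 -0.2789  0.0426]
(213, 235) [ 0.4874 -0.2577  0.0401]
(213, 215) [ 0.4885 -0.2446  0.0407]
(213, 300) [ 0.484  -0.2892  0.0218]
```

View pics/s4.png

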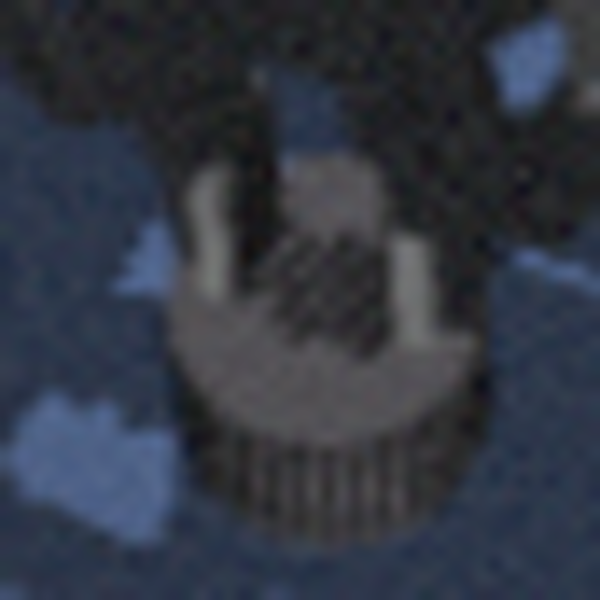

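The fingers appear to end at the cap's top face (z about 0.042) although the TCP reads z = 0.020. I'll raise and measure where the tips really are relative to the TCP.

Emit:
{"fn": "step_arm", "kwargs": {"plan": [0, 0, 0, 0, -3, 0, -0.4, 0, 0, 0, 0, -7, 0, -0.4, 0, 0, 0, 0, -7, 0, -0.4, 0, 0, 0, 0, -7, 0, -0.4]}}

```text
clock: 3.65
tcp_pos: [0.4876, -0.2616, 0.0911]
orientation: [0.692, -0.145, 0.147, -0.691]
force: [-0.7, 0.5, 0.2]
gripper_width: 0.0258
```

Run:
```python
from h import *
c=cam('side'); st(); s=status.read_state(); p=s['tcp_pos']
print('tcp px',proj(c,p), 'tip px',proj(c,p+[0,0,-.011]))
u0,v0=[int(x) for x in proj(c,p)]
P=np.array([world(c,i,j) for j in range(v0-50,v0+45) for i in range(u0-30,u0+30) if c['depth'][j,i]>0])
near=P[(np.hypot(P[:,0]-p[0],P[:,1]-p[1])<.06)&(P[:,2]>.055)]
print('lowest tool z',np.sort(near[:,2])[:15].round(3)); print(near[np.argsort(near[:,2])[:6]].round(3))
save('s5.png',cv2.resize(c['img'][v0-50:v0+50,u0-50:u0+50],(500,500),interpolation=cv2.INTER_CUBIC))
```

```text
t 3.7 tcp [ 0.4864 -0.2608  0.0897] yaw -23.86 y [-1.e-04 -6.e-04 -1.e+00] F [ 0.1 -0.1  0.3] T [0.04 0.02 0.02] w 0.0255 q [-0.57  0.32  1.9  -0.    0.93 -0.15]
tcp px [236.840056   272.67164404] tip px [237.08610323 275.48108622]
lowest tool z [0.111 0.112 0.114 0.114 0.115 0.116 0.116 0.116 0.116 0.117 0.118 0.118
 0.118 0.118 0.118]
[[ 0.48  -0.247  0.111]
 [ 0.478 -0.252  0.112]
 [ 0.47  -0.264  0.114]
 [ 0.475 -0.259  0.114]
 [ 0.478 -0.252  0.115]
 [ 0.473 -0.265  0.116]]
```

View pics/s5.png

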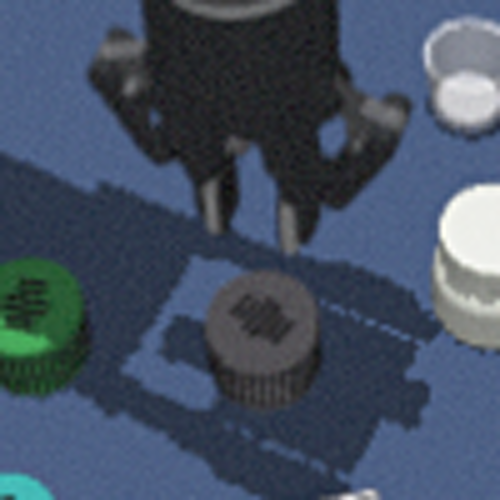

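The tips sit about 22 mm behind the reported TCP, not 11 mm ahead, so the reported TCP reads about 33 mm too far forward. Nothing was touched: the cap is unmoved, with its top centre at crop (262,310). I'll go by the measured tips: open, descend until TCP z is about -0.016, and watch the force.

Emit:
{"fn": "step_arm", "kwargs": {"plan": [0, 0, 0, 0, 0, 0, 1, 0, 0, 0, 0, 0, 0, 1, 0, 0, 0, 0, 2, 0, 1, 0, 0, 0, 0, 4.5, 0, 1, 0, 0, 0, 0, 7, 0, 1, 0, 0, 0, 0, 9, 0, 1, 0, 0, 0, 0, 10.5, 0, 1, 0, 0, 0, 0, 10.5, 0, 1]}}

```text
clock: 4.5
tcp_pos: [0.4838, -0.2593, -0.0183]
orientation: [-0.691, 0.148, -0.144, 0.692]
force: [-0.2, 0.3, 0.0]
gripper_width: 0.0855
```

Run:
```python
from h import *
st(); rel([.486,-.261,-.016],-23.8)
```

```text
t 4.5 tcp [ 0.4838 -0.2593 -0.0183] yaw -23.86 y [-0.0054  0.0028 -1.    ] F [-0.2  0.3  0. ] T [-0.    0.    0.06] w 0.0855 q [-0.57  0.5   1.92 -0.    0.73 -0.15]
turn [-0.    -0.001 -0.006] shift cm [ 0.27 -0.23 -0.07]
```

Emit:
{"fn": "step_arm", "kwargs": {"plan": [0, 0, 0, 0.25, -0.2, -0.1, 1, 0, 0, 0, 0.25, -0.2, -0.1, -0.1, 0, 0, 0, 0.25, -0.2, -0.1, -0.1, 0, 0, 0, 0.25, -0.2, -0.1, -0.1, 0, 0, 0, 0.25, -0.2, -0.1, -0.1, 0, 0, 0, 0.25, -0.2, -0.1, -0.1], "force": 25}}

```text
clock: 5.1
tcp_pos: [0.4867, -0.2619, -0.015]
orientation: [-0.692, 0.147, -0.145, 0.692]
force: [-0.5, -0.2, 5.7]
gripper_width: 0.0519
```

Run:
```python
from h import *
st(); rel([.486,-.261,-.016],-23.8); rel([.486,-.261,-.016],66.2)
```

```text
t 5.1 tcp [ 0.4867 -0.2619 -0.015 ] yaw -23.85 y [-0.0035  0.0015 -1.    ] F [-0.5 -0.2  5.7] T [0.06 0.02 0.02] w 0.0519 q [-0.57  0.49  1.92 -0.    0.73 -0.15]
turn [ 0.    -0.001 -0.004] shift cm [-0.1   0.1   0.05]
turn [-0.003 -1.572 -0.003] shift cm [-0.1   0.1   0.05]
```

Emit:
{"fn": "step_arm", "kwargs": {"plan": [0, 0, 0, 0, 0, 0, 1, 0, 0, 0, 0, 0, 0, 1, 0, 0, 0, -0.1, 0.1, 0, 1, 0, -1.57, 0, -0.1, 0.1, 0, 1, 0, -1.57, 0, -0.1, 0.1, 0, 1, 0, -1.57, 0, -0.1, 0.1, 0, 1, 0, -1.57, 0, -0.1, 0.1, 0, 1, 0, -1.57, 0, -0.1, 0.1, 0, 1]}}

```text
clock: 5.9
tcp_pos: [0.4854, -0.2611, -0.0165]
orientation: [-0.696, -0.118, 0.121, 0.698]
force: [0.3, 0.7, 0.2]
gripper_width: 0.0856
```

Run:
```python
from h import *
st(); rel([.4865,-.2615,-.016],66.2)
```

```text
t 5.9 tcp [ 0.4854 -0.2611 -0.0165] yaw 19.47 y [-0.0042  0.002  -1.    ] F [0.3 0.7 0.2] T [-0.03  0.03  0.04] w 0.0856 q [-0.57  0.5   1.92 -0.    0.73 -0.91]
turn [-0.004 -0.816 -0.002] shift cm [ 0.09 -0.05 -0.07]
```

Emit:
{"fn": "step_arm", "kwargs": {"plan": [0, -0.82, 0, 0.1, 0, 0, 1, 0, -0.82, 0, 0.1, 0, 0, 1, 0, -0.82, 0, 0.1, 0, 0, 1, 0, -0.82, 0, 0.1, 0, 0, 1, 0, -0.82, 0, 0.1, 0, 0, 1, 0, -0.82, 0, 0.1, 0, 0, 0.4, 0, -0.82, 0, 0.1, 0, 0, -0.1, 0, -0.82, 0, 0.1, 0, 0, -0.1], "force": 70}}

```text
clock: 6.7
tcp_pos: [0.4865, -0.2609, -0.0162]
orientation: [-0.591, -0.386, 0.388, 0.593]
force: [1.0, -0.1, 0.0]
gripper_width: 0.0508
```

Emit:
{"fn": "step_arm", "kwargs": {"plan": [0, 0, 0, 0, 0, 0, -0.3, 0, 0, 0, 0, 0, 0, -0.3, 0, 0, 0, 0, 0, 0, -0.3, 0, 0, 0, 0, 0, 0, -0.3]}}

```text
clock: 7.1
tcp_pos: [0.4863, -0.2608, -0.0164]
orientation: [-0.59, -0.386, 0.388, 0.593]
force: [0.2, -0.3, -0.0]
gripper_width: 0.0507
```

Run:
```python
from h import *
st(); rel([.486,-.261,-.016],66.2); rel([.486,-.261,.2],22)
```

```text
t 7.1 tcp [ 0.4863 -0.2608 -0.0164] yaw 66.33 y [-0.0043  0.0021 -1.    ] F [ 0.2 -0.3 -0. ] T [-0.   -0.01 -0.03] w 0.0507 q [-0.57  0.5   1.92 -0.    0.73 -1.73]
turn [-0.005  0.002  0.   ] shift cm [-0.03 -0.04  0.02]
turn [-0.005  0.774 -0.002] shift cm [ -0.03 -21.64   0.13]
```

Emit:
{"fn": "step_arm", "kwargs": {"plan": [0, 0, 0, 0, -4, 0, -0.3, 0, 0, 0, 0, -9, 0, -0.3, 0, 0.13, 0, 0, -14, 0, -0.3, 0, 0.26, 0, 0, -19, 0, -0.3, 0, 0.39, 0, 0, -20, 0, -0.3, 0, 0.52, 0, 0, -20, 0, -0.3, 0, 0.65, 0, 0, -20, 0, -0.3, 0, 0.77, 0, 0, -20, 0, -0.3]}}

```text
clock: 7.9
tcp_pos: [0.4869, -0.2611, 0.1836]
orientation: [-0.693, -0.133, 0.136, 0.695]
force: [-0.5, -0.3, -1.3]
gripper_width: 0.051
```

Run:
```python
from h import *
st(); rel([.594,.236,.18],22)
```

```text
t 7.9 tcp [ 0.4869 -0.2611  0.1836] yaw 21.91 y [-0.0045  0.0022 -1.    ] F [-0.5 -0.3 -1.3] T [-0.    0.02 -0.03] w 0.051 q [-0.57  0.2   1.83 -0.    1.12 -0.95]
turn [-0.004 -0.002 -0.003] shift cm [28.49  0.42 42.12]
```

Emit:
{"fn": "step_arm", "kwargs": {"plan": [0, 0, 0, 2, 0, 3, -0.3, 0, 0, 0, 5, 0, 7.4, -0.3, 0, 0, 0, 8, 0, 11.8, -0.3, 0, 0, 0, 11, 0, 16.3, -0.3, 0, 0, 0, 14, 0, 20.7, -0.3, 0, 0, 0, 17, 0, 25.1, -0.3, 0, 0, 0, 20, 0, 29.6, -0.3, 0, 0, 0, 23, 0, 34, -0.3]}}

```text
clock: 8.7
tcp_pos: [0.568, 0.1183, 0.1839]
orientation: [-0.693, -0.133, 0.136, 0.695]
force: [0.6, -0.0, -0.9]
gripper_width: 0.0507
```

Run:
```python
from h import *
st(); rel([.594,.236,.16],22)
```

```text
t 8.7 tcp [0.568  0.1183 0.1839] yaw 21.91 y [-0.0047  0.002  -1.    ] F [ 0.6 -0.  -0.9] T [-0.07 -0.07 -0.01] w 0.0507 q [ 0.13  0.25  1.76  0.    1.13 -0.25]
turn [-0.004 -0.002 -0.004] shift cm [6.81 2.4  9.94]
```

Emit:
{"fn": "step_arm", "kwargs": {"plan": [0, 0, 0, 2.7, 0.5, 4, -0.3, 0, 0, 0, 5.2, 1.5, 7.6, -0.3, 0, 0, 0, 6.8, 2.4, 9.9, -0.3, 0, 0, 0, 6.8, 2.4, 9.9, -0.3, 0, 0, 0, 6.8, 2.4, 9.9, -0.3]}}

```text
clock: 9.2
tcp_pos: [0.5931, 0.2358, 0.1589]
orientation: [-0.693, -0.133, 0.137, 0.695]
force: [-0.0, 0.1, -1.2]
gripper_width: 0.0509
```

Run:
```python
from h import *
c=cam('side'); st(); p=status.read_state()['tcp_pos']; rim=p+[0,0,.0164]
print('pred rim',proj(c,rim),'cap top',proj(c,rim+[0,0,.038]),'flange',proj(c,[.594,.236,.09]))
u0,v0=210,70
save('s6.png',cv2.resize(c['img'][v0:v0+100,u0:u0+100],(600,600),interpolation=cv2.INTER_CUBIC))
```

```text
t 9.25 tcp [0.5934 0.235  0.1594] yaw 21.92 y [-6.e-03  8.e-04 -1.e+00] F [ 0.7  0.1 -0.3] T [-0.03  0.02  0.02] w 0.0508 q [ 0.31  0.39  1.64  0.    1.12 -0.08]
pred rim [258.72930987 113.01451211] cap top [258.59587866 101.92620447] flange [259.14811818 136.2037387 ]
```

View pics/s6.png

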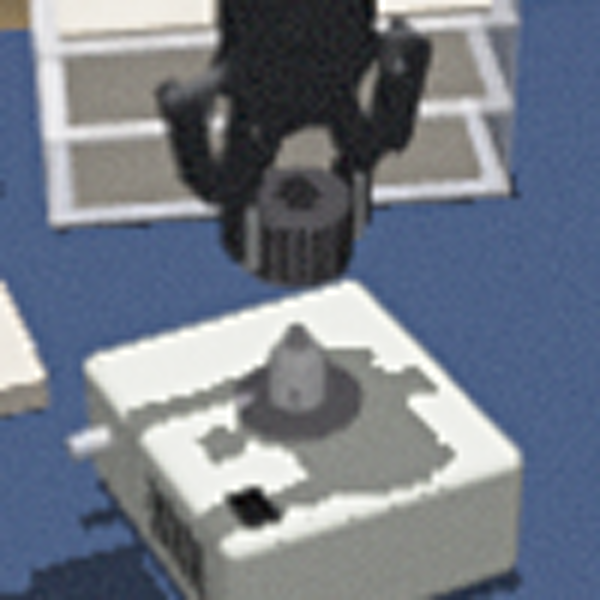

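The cap is held straight at crop (303,225), above the spigot at (297,370) and the flange at (300,398). A circle fit on the first pictures will give the flange centre.

Run:
```python
from h import *
from scipy.optimize import least_squares
for n,(u,v) in(('top',(181,181)),('side',(259,137))):
    c=load(n); im=cv2.imread('pics/%s1.png'%n); m=im.min(2).astype(float)
    if n=='top': c=load('top')
    m=cv2.GaussianBlur(m,(0,0),.6)
    pts=[]
    for a in np.arange(0,2*np.pi,.1):
        # walk outwards in world on z=.09 through the flange edge
        rr=np.arange(.022,.046,.0005); px=[proj(c,[.594+r*np.cos(a),.237+r*np.sin(a),.09]) for r in rr]
        q=np.array(px,np.float32); f=cv2.remap(m.astype(np.float32),q[:,:1],q[:,1:],cv2.INTER_LINEAR).ravel()
        if f[-8:].mean()-f[:10].mean()<40: continue
        g=np.gradient(f); k=g.argmax()
        if 3<k<44: pts.append([.594+rr[k]*np.cos(a),.237+rr[k]*np.sin(a)])
    pts=np.array(pts)
    s=least_squares(lambda x:np.hypot(*(pts-x[:2]).T)-x[2],[.594,.237,.034],loss='soft_l1',f_scale=.001)
    print(n,len(pts),s.x.round(4),np.abs(s.fun).mean())
```

```text
top 54 [0.5939 0.2405 0.0337] 0.0006813311314893963
side 61 [0.5941 0.2366 0.035 ] 0.0016865959541060539
```

Run:
```python
from h import *
st(); rel([.594,.2386,.112],22)
```

```text
t 9.25 tcp [0.5934 0.235  0.1594] yaw 21.92 y [-6.e-03  8.e-04 -1.e+00] F [ 0.7  0.1 -0.3] T [-0.03  0.02  0.02] w 0.0508 q [ 0.31  0.39  1.64  0.    1.12 -0.08]
turn [-0.003 -0.001 -0.005] shift cm [0.21 4.74 0.3 ]
```

Emit:
{"fn": "step_arm", "kwargs": {"plan": [0, 0, 0, 0.2, 2, 0.3, -0.3, 0, 0, 0, 0.2, 4, 0.3, -0.3, 0, 0, 0, 0.2, 4.7, 0.3, -0.3, 0, 0, 0, 0.2, 4.7, 0.3, -0.3, 0, 0, 0, 0.2, 4.7, 0.3, -0.3]}}

```text
clock: 9.75
tcp_pos: [0.5946, 0.2379, 0.1134]
orientation: [-0.694, -0.132, 0.136, 0.695]
force: [-0.2, -0.9, -0.4]
gripper_width: 0.0502
```

Run:
```python
from h import *
st(); rel([.594,.2386,.112],22)
```

```text
t 9.75 tcp [0.5946 0.2379 0.1134] yaw 21.85 y [-0.0048  0.0011 -1.    ] F [-0.2 -0.9 -0.4] T [ 0.04 -0.03 -0.02] w 0.0502 q [ 0.31  0.44  1.66  0.    1.04 -0.07]
turn [-0.003 -0.003 -0.004] shift cm [-0.03  0.14  0.09]
```

Emit:
{"fn": "step_arm", "kwargs": {"plan": [0, 0, 0, 0, 0.4, 0, -0.3, 0, 0, 0, 0, 0.8, 0, -0.3, 0, 0, 0, 0, 1.1, 0, -0.3, 0, 0, 0, 0, 1.4, 0, -0.3, 0, 0, 0, 0, 1.4, 0, -0.3]}}

```text
clock: 10.25
tcp_pos: [0.5944, 0.2392, 0.1]
orientation: [-0.693, -0.132, 0.135, 0.696]
force: [-1.4, 2.5, 4.1]
gripper_width: 0.0508
```

Run:
```python
from h import *
st(); rel([.594,.2386,.092],22)
```

```text
t 10.25 tcp [0.5944 0.2392 0.1   ] yaw 21.83 y [-0.005   0.0032 -1.    ] F [-1.4  2.5  4.1] T [0.5  0.4  0.01] w 0.0508 q [ 0.31  0.46  1.67  0.01  1.02 -0.07]
turn [-0.005 -0.003 -0.003] shift cm [-0.06  0.8  -0.04]
```

Emit:
{"fn": "step_arm", "kwargs": {"plan": [0, 0, 0, 0, 0, 0.12, -0.3, 0, 0, 0, 0, 0.3, 0.12, -0.3, 0, 0, 0, 0, 0.6, 0.12, -0.3, 0, 0, 0, 0, 0.6, 0.12, -0.3]}}

```text
clock: 10.65
tcp_pos: [0.5933, 0.2401, 0.0929]
orientation: [-0.693, -0.132, 0.136, 0.696]
force: [0.2, 0.5, -1.6]
gripper_width: 0.0507
```

Run:
```python
from h import *
st()
```

```text
t 10.65 tcp [0.5933 0.2401 0.0929] yaw 21.83 y [-0.0062  0.0028 -1.    ] F [ 0.2  0.5 -1.6] T [ 0.13  0.04 -0.02] w 0.0507 q [ 0.31  0.47  1.67  0.01  1.01 -0.07]
```

Emit:
{"fn": "step_arm", "kwargs": {"plan": [0, 0, 0, 0, 0.3, 0, -0.3, 0, 0, 0, 0, 0.6, 0, -0.3, 0, 0, 0, 0, 0.8, 0, -0.3, 0, 0, 0, 0, 0.8, 0, -0.3]}}

```text
clock: 11.05
tcp_pos: [0.5935, 0.2401, 0.0873]
orientation: [-0.693, -0.132, 0.136, 0.696]
force: [-5.0, -0.6, 11.1]
gripper_width: 0.0503
```

Run:
```python
from h import *
st()
```

```text
t 11.05 tcp [0.5935 0.2401 0.0873] yaw 21.84 y [-0.0066  0.0026 -1.    ] F [-5.  -0.6 11.1] T [-0.06  0.85  0.06] w 0.0503 q [ 0.31  0.47  1.68  0.01  1.   -0.07]
```

Emit:
{"fn": "step_arm", "kwargs": {"plan": [0, 0.08, 0, -0.05, 0.25, 0, -0.3, 0, 0.16, 0, -0.05, 0.25, 0, -0.3, 0, 0.24, 0, -0.05, 0.25, 0, -0.3, 0, 0.24, 0, -0.05, 0.25, 0, -0.3]}}

```text
clock: 11.45
tcp_pos: [0.5942, 0.2406, 0.0874]
orientation: [-0.704, -0.048, 0.051, 0.707]
force: [-1.8, 1.1, 8.8]
gripper_width: 0.0509
```

Run:
```python
from h import *
st()
```

```text
t 11.45 tcp [0.5942 0.2406 0.0874] yaw 8.0 y [-0.0043  0.0038 -1.    ] F [-1.8  1.1  8.8] T [ 0.1   0.56 -0.11] w 0.0509 q [0.31 0.47 1.68 0.01 0.99 0.17]
```

Emit:
{"fn": "step_arm", "kwargs": {"plan": [0, 0.08, 0, -0.05, 0.25, 0, -0.3, 0, 0.16, 0, -0.05, 0.25, 0, -0.3, 0, 0.24, 0, -0.05, 0.25, 0, -0.3, 0, 0.24, 0, -0.05, 0.25, 0, -0.3]}}

```text
clock: 11.85
tcp_pos: [0.5947, 0.2409, 0.087]
orientation: [-0.705, 0.037, -0.035, 0.708]
force: [-2.0, -0.3, 6.9]
gripper_width: 0.0511
```

Run:
```python
from h import *
st()
```

```text
t 11.85 tcp [0.5947 0.2409 0.087 ] yaw -5.84 y [-0.0021  0.0045 -1.    ] F [-2.  -0.3  6.9] T [-0.08  0.4  -0.09] w 0.0511 q [0.31 0.47 1.68 0.01 0.99 0.41]
```

Emit:
{"fn": "step_arm", "kwargs": {"plan": [0, 0.08, 0, -0.1, 0.35, 0, -0.3, 0, 0.16, 0, -0.1, 0.35, 0, -0.3, 0, 0.24, 0, -0.1, 0.35, 0, -0.3, 0, 0.24, 0, -0.1, 0.35, 0, -0.3]}}

```text
clock: 12.25
tcp_pos: [0.5939, 0.2406, 0.0833]
orientation: [-0.696, 0.121, -0.119, 0.698]
force: [-0.1, 1.1, -0.7]
gripper_width: 0.0507
```

Run:
```python
from h import *
st()
```

```text
t 12.25 tcp [0.5939 0.2406 0.0833] yaw -19.58 y [-0.0019  0.004  -1.    ] F [-0.1  1.1 -0.7] T [0.05 0.04 0.02] w 0.0507 q [0.31 0.48 1.68 0.01 0.98 0.65]
```

It dropped past the pins (rim about 4 mm below pin level, force near zero). Pushing down now.

Emit:
{"fn": "step_arm", "kwargs": {"plan": [0, 0, 0, 0, 0.3, 0, -0.3, 0, 0, 0, 0, 0.6, 0, -0.3, 0, 0, 0, 0, 0.8, 0, -0.3, 0, 0, 0, 0, 0.8, 0, -0.3]}}

```text
clock: 12.65
tcp_pos: [0.5944, 0.2405, 0.0757]
orientation: [-0.696, 0.121, -0.119, 0.698]
force: [0.5, -1.8, 4.7]
gripper_width: 0.0505
```

Run:
```python
from h import *
st()
```

```text
t 12.65 tcp [0.5944 0.2405 0.0757] yaw -19.55 y [-0.0011  0.0038 -1.    ] F [ 0.5 -1.8  4.7] T [-0.13  0.05 -0.06] w 0.0505 q [0.31 0.49 1.68 0.   0.97 0.65]
```

Emit:
{"fn": "step_arm", "kwargs": {"plan": [0, 0, 0, 0, 0.2, 0, -0.3, 0, 0, 0, 0, 0.4, 0, -0.3, 0, 0, 0, 0, 0.5, 0, -0.3, 0, 0, 0, 0, 0.5, 0, -0.3, 0, 0, 0, 0, 0.5, 0, -0.3]}}

```text
clock: 13.15
tcp_pos: [0.5944, 0.2405, 0.0736]
orientation: [-0.696, 0.121, -0.119, 0.698]
force: [-5.3, -3.0, 15.7]
gripper_width: 0.0509
```

Run:
```python
from h import *
st(); c=cam('side'); st(); p=status.read_state()['tcp_pos']
top=np.array([world(c,i,j) for j in range(110,140) for i in range(245,276) if c['depth'][j,i]>0])
q=top[(np.hypot(top[:,0]-.594,top[:,1]-.232)<.020)]; print('z hist',np.histogram(q[:,2],np.arange(.08,.2,.004))) 
save('s7.png',cv2.resize(c['img'][90:170,210:310],(750,600),interpolation=cv2.INTER_CUBIC))
```

```text
t 13.15 tcp [0.5944 0.2405 0.0736] yaw -19.52 y [-0.0015  0.0035 -1.    ] F [-5.3 -3.  15.7] T [-0.42  0.78 -0.05] w 0.0509 q [0.31 0.49 1.68 0.   0.97 0.65]
t 13.2 tcp [0.5944 0.2405 0.0736] yaw -19.52 y [-0.0014  0.0034 -1.    ] F [-6.5 -2.9 15.4] T [-0.37  0.85 -0.01] w 0.0508 q [0.31 0.49 1.68 0.   0.97 0.65]
z hist (array([ 0,  1,  0,  3,  4,  5,  7,  6,  8,  4,  5, 38, 44,  0,  0,  0,  0,
        0,  0,  0,  0,  6,  8, 13, 13,  9, 10, 13,  8]), array([0.08 , 0.084, 0.088, 0.092, 0.096, 0.1  , 0.104, 0.108, 0.112,
       0.116, 0.12 , 0.124, 0.128, 0.132, 0.136, 0.14 , 0.144, 0.148,
       0.152, 0.156, 0.16 , 0.164, 0.168, 0.172, 0.176, 0.18 , 0.184,
       0.188, 0.192, 0.196]))
```

View pics/s7.png

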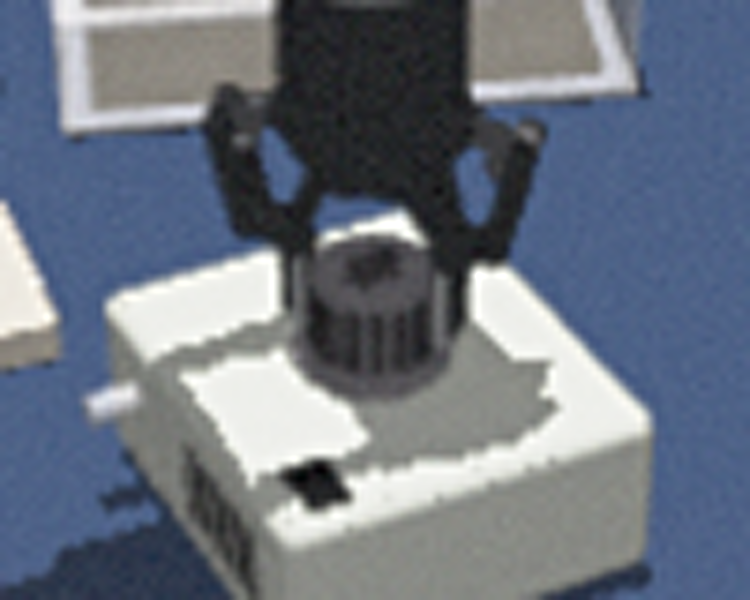

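Emit:
{"fn": "step_arm", "kwargs": {"plan": [0, 0, 0, -0.05, 0.4, -0.05, -0.3, 0, 0, 0, -0.05, 0.55, -0.05, -0.3, 0, 0, 0, -0.05, 0.55, -0.05, -0.3, 0, 0, 0, -0.05, 0.55, -0.05, -0.3, 0, 0, 0, -0.05, 0.55, -0.05, -0.3]}}

```text
clock: 13.7
tcp_pos: [0.5945, 0.2405, 0.0736]
orientation: [-0.696, 0.12, -0.119, 0.698]
force: [-9.6, -3.9, 25.0]
gripper_width: 0.0508
```

Run:
```python
from h import *
st(); c=cam('side'); c=cam('side'); st()
top=np.array([world(c,i,j) for j in range(110,140) for i in range(245,276) if c['depth'][j,i]>0])
q=top[(np.hypot(top[:,0]-.594,top[:,1]-.232)<.018)&(top[:,2]>.12)&(top[:,2]<.135)]; print('cap top z',np.median(q[:,2]),len(q))
```

```text
t 13.7 tcp [0.5945 0.2405 0.0736] yaw -19.51 y [-7.0e-04  3.6e-03 -1.0e+00] F [-9.6 -3.9 25. ] T [-0.58  1.31 -0.  ] w 0.0508 q [0.31 0.49 1.68 0.   0.97 0.65]
t 13.8 tcp [0.5945 0.2405 0.0736] yaw -19.5 y [-7.0e-04  3.6e-03 -1.0e+00] F [-9.8 -2.6 23.9] T [-0.53  1.33 -0.06] w 0.0509 q [0.31 0.49 1.68 0.   0.97 0.65]
cap top z 0.12874858837806463 68
```

Run:
```python
from h import *
job.close_job(); st()
```

```text
the job is handed in; nothing more can be done
the job is handed in; nothing more can be done
```

The filter cap is refitted on the port, pushed home on the flange and still held down there. I handed the job in at about 13.8 s on the robot's clock; `close_job` gives no verdict.

**What I did:** I gripped the grey ribbed cap, re-gripped it a quarter turn round to centre it, and lowered it over the spigot. After turning about 41° against the pins, it dropped past them and I pushed it down.

**Last checks, which agree:**
- **Height:** the TCP was 73.6 mm, level with the height predicted from the grip. That is 13.7 mm below where the pins stopped the cap (14 mm expected).
- **Cap top:** the side camera put it at 128.7 mm, against 128 mm when home.
- **Hard stop:** raising the push from 15 to 24–25 N did not move it further. There is about 10 N of sideways force in the hold.

**What disagreed or went wrong:**
- **First grasp:** it closed above the cap. The fingertips are about 33 mm farther back than the stated tool frame says. Nothing was disturbed, and I went by the tips measured in the image after that.
- **Port position:** the two cameras differed by about 4 mm in y. I aimed between them and corrected by contact force.
- **Bystanders:** I saw no contact with any of them, but I did not take a last picture of the whole counter.

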